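Mix a vial on the touch-head vortex mixer

ROBOT

A 6-joint arm with a two-finger parallel gripper is mounted at the origin on a cart in front of the work surface, level with it; the furniture and walls round the work are solid. World frame = base frame: x ahead of the robot, y to its left, z up, the work surface at z = 0. Lengths are in m, angles in rad, forces in N, time in s.
With the tool pointing down it reaches from about 0.275 to 0.825 m from the base axis. Payload 4.9 kg.
Tool frame: the origin (TCP) lies between the finger pads; the fingertips stand 19 mm ahead of it and the grasp point (between the pads) is the TCP; z points along the fingers, y is the direction in which the jaws open and shut (so a half turn about z gives the same grasp; the last joint's range is limited). The gripper opens to 85 mm and grips with 20 to 120 N. Pads are 22 mm wide; open, the fingers measure 114 mm over their backs; the gripper's body (76 mm by 85 mm) begins 54 mm behind the grasp point. The pads swing forward as they close: fully open they stand 13 mm farther back than shut.
Start: joints at [-1.253, 0.326, -0.193, 1.052, 0, 1.437], TCP at [0.24, -0.495, 0.25] pointing down, gripper open.
Joint ranges: [-2.65, 2.65], [-0.97, 1.79], [-1.3, 1.35], [-1.93, 2.1], [-1.47, 1.37], [-3.14, 3.14]. Speed limits (rad/s): [2.57, 2.57, 3.14, 3.14, 3.14, 3.14].

INTERFACE

Orientations are given as a rotation vector (axis times angle).
In Python, from rig import bot, fingers, planner, telemetry, vision, workorder gives the robot as it stands. Calls block until the motion is done:
- bot.move_to(position, orientation): joint-space move of the TCP to a pose.
- bot.move_linear(position, attitude=None, velocity=0.15, stop_force=None): straight line of the TCP; attitude=None keeps the orientation; velocity is the mean speed in m/s. With stop_force (N) it stops when the force on the tool has changed by that much, and returns True; else False.
- bot.goto_joints(angles): joint-space move.
- fingers.gripper_open() and fingers.close(squeeze=None): open the fingers fully, or close them until they stop; squeeze is the grip in N (None keeps the last).
- bot.pause(seconds).
- planner.ik(position, orientation): joint angles nearest the present ones, or None.
- telemetry.sense(): the state.
- vision.capture(name): name is "side" or "top" or "wrist"; returns (picture, depth): 420x560x3 uint8, red, green, blue; 420x560 float32, m along the optical axis (not along the pixel's ray), 0 where there is no reading.
- vision.get_calibration(name): a dict with "K" (3x3 intrinsics, pixels), "xyz" and "attitude" of the camera in the world. Camera axes: x right, y down, z forward; pixel columns grow to the right and rows downward; lengths in m; the calibration is good to about 2 mm. The wrist camera is an equidistant fisheye: a pixel r from the principal point sees the ray r / f radians off the axis. A picture is of the moment at which its call begins: read the wrist's pose just before it. get_calibration takes no time and is no camera call; for the wrist camera it gives the pose at the moment of the call.
A pose or a line that the arm cannot do raises bot.IKError and nothing moves.
- workorder.close_job(): hands the job in, once; it reports no verdict.
The state is a dict: "time": time; "qpos": joint angles; "dq": joint speeds; "effort": joint torques, N m; "tcp_pos": TCP position; "eef_rot": TCP orientation; "force": force on the tool from outside, world axes, zero at the start; "wrist_torque": the same for the moment, N m; "finger_gap": finger opening in m.
Only numpy, scipy, OpenCV 4.12 (cv2) and the standard library are available. Lean on these libraries where they do the work, as an engineer would, in place of code of your own. Each camera call takes 0.05 s, during which the arm holds its last target. There are 200 camera calls.

TASK

Mix the tall amber vial on the vortex mixer: have the mixer switched on by pressing down the raised end of the rocker switch on its front deck, take the tall vial out of the slanted wooden rack and lower it in your grip, upright, to the bottom of the mixer's round rubber cup. Then push the vial down until the sprung cup is fully home, and finish while still holding it pressed down like that, with no release at the end. Leave the two small vials standing in the rack.

Things in the scene. Friction and masses are not known exactly. Their poses are not given: they have to be found in the camera images.
- tall_vial: The largest vial in the rack (middle bore): round amber glass, plain straight body 40 mm in diameter, 110 mm tall over its 26 mm wide black screw cap, about 75 g. Body straight up to about 75 mm, then the shoulder; cap from 83 to 110 mm. Origin at the centre of its underside, z along its axis to the cap. At the start it leans with the rack.
- vial_left: Small amber vial with black cap in the rack's left bore (+y end seen from the front), 28 mm in diameter, 76 mm tall; to be left where it is. Origin at the centre of its underside, z along its axis.
- vial_right: Small amber vial with white cap in the rack's right bore, 30 mm in diameter, 69 mm tall; to be left where it is. Origin at the centre of its underside, z along its axis.
- rack: Fixed slanted wooden rack, 222 mm long (y), 125 mm deep (x), about 90 mm high, with three blind bores in a row 68 mm apart. Origin at its footprint's centre, x to the back, z up. Bores lean 30 degrees, mouths up and to the front (axis -0.5, 0, 0.866 in this frame). Middle bore 44 mm wide (2 mm play round the tall vial), outer ones 31 and 33 mm; all 40 mm deep, so 70 mm of the tall vial stands out.
- mixer: Fixed vortex mixer, 175 mm deep (x) and 115 mm wide (y), with a low front deck 50 mm high (x from -87 to -17 mm) carrying the rocker switch and a fixed round dial, and a white rear part 72 mm high carrying the cup. Origin at the centre of its footprint on the table, x to the back, z up. Cup axis at x = +35 mm, y = 0.
- mixer_cup (a point): Centre of the inner floor of the mixer's black rubber cup, 96 mm above the table at rest; it goes down with the cup, axes as the mixer's. Inside the cup is 45 mm wide at the floor, flaring to 58 mm at the rim 20 mm above this point; the outside of the head is 73 mm wide.
- mixer_head (a joint): How far the cup is pressed straight down, in m: 0 up, 0.010 fully home on its stop (the 10 mm gap below its skirt is then closed). Spring: it starts to give at about 3 N of push and takes about 12 N to hold it home; it springs back up when let go.
- rocker_end (a point): Top of the end of the rocker that is raised while the mixer is off (the end on the mixer's right, its -y side), 64 mm above the table when off. Press it straight down. The black rocker is 21 mm (x) by 32 mm (y) and sits 90 mm in front of the cup axis.
- rocker (a joint): Angle of the rocker in rad: 0 off, 0.4 on. It takes about 4 N at the raised end, 6 mm down, until that half lies level, and stays where it is left.

How it is judged:
By the outcome, as a careful person would: the job done as asked, in the order asked, and still so for the second after the job is handed in, while the arm keeps its last pose, push and grip.
It also fails if it takes over 51 s, if anything falls off the work surface, if the arm or the gripper's body presses on something with over 40 N, if the wrist force passes 120 N, or if a joint passes its speed limit or range.

## Working session

There is one attempt and no reset: what is moved stays moved. The work goes in short steps, each a Python script; the robot and the scene stay as the last script left them, time stands still between calls to the robot, and variables do not carry over. Pictures are saved under pics/ and viewed, about 8 in all and at most 12, crops included, and the job is handed in when it is done.

```bash
mkdir -p pics; ls
python3 - <<'E'
from rig import bot, fingers, planner, telemetry, vision, workorder
import cv2, numpy as np
print(telemetry.sense())
for n in ("side","top"):
    im,d=vision.capture(n); c=vision.get_calibration(n); print(n,c)
    cv2.imwrite(f"pics/{n}0.png",im[...,::-1]); np.save(f"{n}0.npy",d)
E
```

```text
pics
{'time': 0.0, 'qpos': array([-1.25318820e+00,  3.26918098e-01, -1.93588965e-01,  1.05199842e+00,
       -3.24474097e-06,  1.43658364e+00]), 'dq': array([-0.00163563,  0.0005054 ,  0.00114729,  0.00032834,  0.00067872,
       -0.00132534]), 'effort': array([-8.17938308e-04, -4.43400264e+01,  2.62441009e+01,  1.55727344e-02,
       -4.04937928e-04,  1.19963670e-05]), 'tcp_pos': array([ 0.23996231, -0.49428085,  0.24951392]), 'eef_rot': array([-3.06010818e+00, -7.03315879e-01,  2.50778798e-04]), 'force': array([-0.17363378,  1.17144501, -0.30387287]), 'wrist_torque': array([ 0.076551  , -0.00669225,  0.01896342]), 'finger_gap': 0.08546687601811567}
side {'K': array([[439.5545995 ,   0.        , 278.95692137],
       [  0.        , 439.5545995 , 209.58173194],
       [  0.        ,   0.        ,   1.        ]]), 'xyz': array([-0.03048377,  0.81714368,  0.77377497]), 'attitude': array([-0.71181962,  2.46987264, -1.27868052])}
top {'K': array([[426.19882198,   0.        , 284.21175528],
       [  0.        , 426.19882198, 209.12182369],
       [  0.        ,   0.        ,   1.        ]]), 'xyz': array([0.31372716, 0.02824302, 0.97825924]), 'attitude': array([-2.14455991,  2.05865527, -0.24068834])}
```

View pics/side0.png

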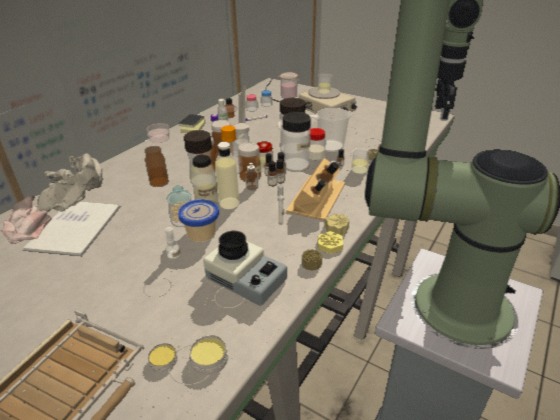

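View pics/top0.png

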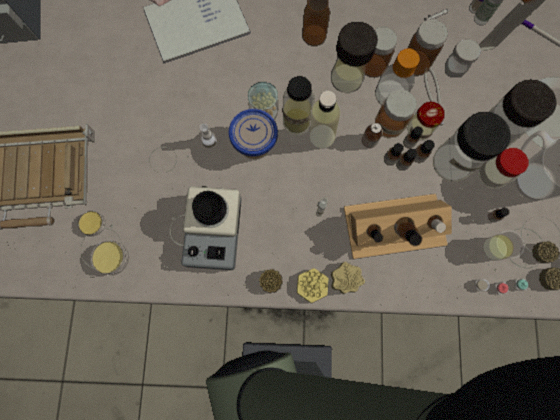

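Both views show the mixer (cup at top (209,208), rocker at (217,253)) and the rack (centre around top (400,226), with the tall vial's cap near (414,238)). Next I'll fit poses from the depth data.

```bash
cat > h.py <<'E'
import numpy as np, cv2
from scipy.spatial.transform import Rotation as R
def cloud(d,c):
    K=c["K"]; v,u=np.mgrid[:d.shape[0],:d.shape[1]]
    p=np.stack([(u-K[0,2])/K[0,0]*d,(v-K[1,2])/K[1,1]*d,d],-1)
    return p@R.from_rotvec(c["attitude"]).as_matrix().T+c["xyz"]
E
python3 - <<'E'
from h import *
from rig import vision
d=np.load("top0.npy"); P=cloud(d,vision.get_calibration("top"))
for n,(u,v) in dict(table=(330,160),cup=(209,208),rock=(217,253),dial=(193,251),deck=(210,262),tv=(414,238),vl=(375,233),vr=(437,224)).items(): print(n,P[v,u].round(4))
tb=P[140:280,120:170]; print("table z",np.median(tb[...,2]))
def rect(u0,u1,v0,v1,z0,z1):
    Q=P[v0:v1,u0:u1].reshape(-1,3); Q=Q[(Q[:,2]>z0)&(Q[:,2]<z1)]
    r=cv2.minAreaRect(Q[:,:2].astype(np.float32)); print(z0,z1,len(Q),r,np.median(Q[:,2])); return Q
rect(170,255,175,280,.03,.13)
rect(170,255,175,280,.045,.056); rect(170,255,175,280,.066,.078)
q=rect(170,255,175,280,.105,.13); 
rect(340,458,190,262,.01,.1)
rect(340,458,190,262,.08,.1)
im=cv2.imread("pics/top0.png")
a=cv2.resize(im[180:280,165:260],None,fx=4,fy=4,interpolation=2);b=cv2.resize(im[185:265,335:460],None,fx=3.2,fy=3.2,interpolation=2)
o=np.zeros((400,800,3),np.uint8);o[:400,:380]=a;o[:256,390:790]=b;cv2.imwrite("pics/crop1.png",o)
s=np.load("side0.npy");S=cloud(s,vision.get_calibration("side"))
print("side table",np.median(S[230:250,100:150,2]))
for n,(u,v) in dict(cup=(232,243),rock=(268,268),tv=(318,183),vl=(309,197),vr=(331,168)).items(): print(n,S[v,u].round(4))
E
```

```text
table [ 0.6666 -0.0746 -0.002 ]
cup [0.5134 0.1912 0.0942]
rock [0.4227 0.1727 0.0574]
dial [0.4243 0.2239 0.062 ]
deck [0.4035 0.1877 0.049 ]
tv [ 0.4603 -0.2323  0.1312]
vl [ 0.4738 -0.1615  0.0955]
vr [ 0.4992 -0.294   0.0921]
table z -0.0018777179330107807
0.03 0.13 4263 ((0.479172945022583, 0.19221651554107666), (0.11581682413816452, 0.17509834468364716), 88.38777923583984) 0.067835505710232
0.045 0.056 1419 ((0.4724918305873871, 0.19165536761283875), (0.11327870190143585, 0.15936869382858276), 87.94572448730469) 0.048155135713391806
0.066 0.078 1342 ((0.5134333968162537, 0.19132757186889648), (0.11381565034389496, 0.10336872190237045), 88.72248077392578) 0.06968439039324248
0.105 0.13 329 ((0.5147903561592102, 0.19146734476089478), (0.06341955810785294, 0.06477391719818115), 2.535007953643799) 0.11225774123813415
0.01 0.1 3315 ((0.5070363283157349, -0.22492989897727966), (0.10381393879652023, 0.2221834659576416), 4.748634338378906) 0.07139077895158841
0.08 0.1 853 ((0.4937012791633606, -0.2312718629837036), (0.06471231579780579, 0.21100400388240814), 10.3836030960083) 0.08417408901098822
side table 0.000553826825307302
cup [0.5182 0.1861 0.0963]
rock [0.4176 0.1811 0.0593]
tv [ 0.4683 -0.1589  0.1017]
vl [ 0.4801 -0.1284  0.0661]
vr [ 0.4613 -0.2256  0.1213]
```

View pics/crop1.png

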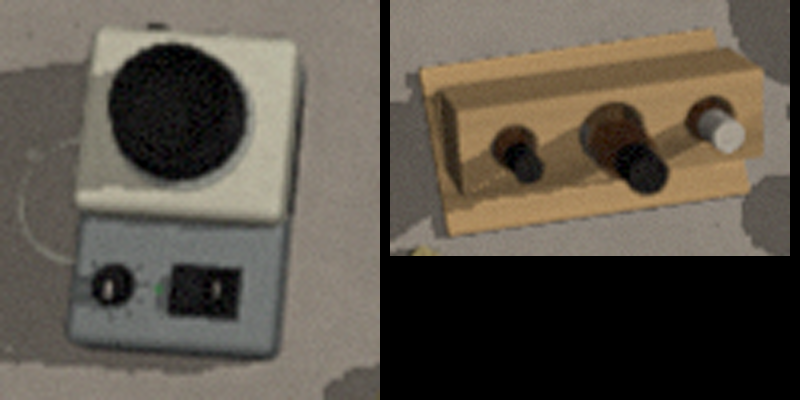

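Crop: the mixer is nearly square to the world, with the rocker's raised end at about top px (224,253). The rack is yawed several degrees and the tall vial leans towards the robot. I'll refine using the slanted face plane and both cameras, then check IK.

Run:
```python
from h import *
from rig import vision,planner
for n,z0 in (("top",-.002),("side",.0005)):
    d=np.load(n+"0.npy"); P=cloud(d,vision.get_calibration(n)); P[...,2]-=z0
    Q=P.reshape(-1,3)[(d>0).ravel()]
    def box(a): return Q[np.all((Q>np.array(a)[:,0])&(Q<np.array(a)[:,1]),1)]
    F=box([(.44,.56),(-.34,-.11),(.03,.089)])
    # RANSAC plane with tilt ~30deg
    rng=np.random.default_rng(0);best=None
    for _ in range(800):
        a=F[rng.choice(len(F),3,False)];m=np.cross(a[1]-a[0],a[2]-a[0]);l=np.linalg.norm(m)
        if l<1e-6: continue
        m/=l; m*=np.sign(m[2])
        if not(.8<m[2]<.92 and m[0]<0): continue
        k=abs((F-a[0])@m)<.0015
        if best is None or k.sum()>best.sum(): best=k
    G=F[best];c=G.mean(0);m=np.linalg.svd(G-c)[2][2];m*=np.sign(m[2])
    print(n,"plane",c.round(4),m.round(4),"yaw",np.degrees(np.arctan2(-m[1],-m[0])),"tilt",np.degrees(np.arccos(m[2])),len(G))
    # points above the plane -> vials
    h=(Q-c)@m; e1=np.cross(m,[0,0,1.]);e1/=np.linalg.norm(e1); e2=np.cross(m,e1)
    for lo,hi in ((.012,.028),(.02,.034),(.046,.066),(.0672,.08)):
        k=(h>lo)&(h<hi)&(Q[:,0]>.38)&(Q[:,0]<.56)&(Q[:,1]>-.3)&(Q[:,1]<-.15)
        X=(Q[k]-c); st=np.stack([X@e1,X@e2],1)
        k2=(abs(st[:,0]-np.median(st[:,0]))<.06); print(" h",lo,hi,k.sum(),"med st",np.median(st,0).round(4),"max h",h[k].max().round(4) if k.any() else 0, "ext", np.percentile(st,[3,97],axis=0).round(4).tolist())
    print(" e1",e1.round(3),"e2",e2.round(3))
    M=box([(.37,.6),(.1,.28),(.03,.16)]); print(" mixer",cv2.minAreaRect(M[:,:2].astype(np.float32)))
    C=box([(.37,.6),(.1,.28),(.113,.135)]); print(" cup rim",cv2.minEnclosingCircle(C[:,:2].astype(np.float32)), C[:,2].max())
    K=box([(.39,.45),(.13,.205),(.057,.07)]); 
    if len(K): print(" rocker",cv2.minAreaRect(K[:,:2].astype(np.float32)),len(K),K[K[:,2].argsort()[-5:]].round(4).tolist())
```

```text
top plane [ 0.4974 -0.2253  0.0729] [-0.5032 -0.0943  0.859 ] yaw 10.609213844399699 tilt 30.79483060294433 1214
 h 0.012 0.028 144 med st [ 0.0068 -0.0028] max h 0.0278 ext [[-0.072, -0.0133], [0.0728, 0.0112]]
 h 0.02 0.034 193 med st [ 0.0024 -0.0021] max h 0.0339 ext [[-0.0715, -0.0129], [0.0722, 0.0178]]
 h 0.046 0.066 63 med st [ 0.0036 -0.0035] max h 0.0652 ext [[-0.012, -0.0068], [0.0096, 0.0105]]
 h 0.0672 0.08 128 med st [-0.0026  0.0063] max h 0.0732 ext [[-0.0149, -0.0051], [0.0084, 0.0179]]
 e1 [-0.184  0.983  0.   ] e2 [-0.844 -0.158 -0.512]
 mixer ((0.48520445823669434, 0.19204673171043396), (0.11581682413816452, 0.18716616928577423), 88.38777923583984)
 cup rim ((0.5143151879310608, 0.19173040986061096), 0.03295013681054115) 0.1204168925806427
 rocker ((0.42166057229042053, 0.1752963364124298), (0.023618586361408234, 0.030976563692092896), 1.07088041305542) 119 [[0.4289, 0.1638, 0.0647], [0.4138, 0.1626, 0.0648], [0.4202, 0.1631, 0.065], [0.4223, 0.1632, 0.0655], [0.4265, 0.1634, 0.0663]]
side plane [ 0.4893 -0.2032  0.072 ] [-0.4943 -0.0865  0.865 ] yaw 9.92900555178
[... 239 characters left out ...]
.066 51 med st [-0.0163  0.0044] max h 0.0659 ext [[-0.0262, -0.0079], [-0.0108, 0.0166]]
 h 0.0672 0.08 34 med st [-0.0244  0.0041] max h 0.0725 ext [[-0.0374, -0.0064], [-0.0141, 0.0169]]
 e1 [-0.172  0.985  0.   ] e2 [-0.852 -0.149 -0.502]
 mixer ((0.47770875692367554, 0.19451303780078888), (0.11703432351350784, 0.17681029438972473), 88.77840423583984)
 cup rim ((0.5143588781356812, 0.1922638863325119), 0.03438478708267212) 0.11815600356806549
 rocker ((0.4221864938735962, 0.17858484387397766), (0.029487067833542824, 0.02058529667556286), 89.01322937011719) 80 [[0.4137, 0.1695, 0.0645], [0.4195, 0.1693, 0.0648], [0.4276, 0.1659, 0.0648], [0.4173, 0.1726, 0.0652], [0.4252, 0.1651, 0.0653]]
```

```bash
cat >> h.py <<'E'
def ori(z,y):  # tool z, approximate tool y -> rotvec
    z=np.array(z,float)/np.linalg.norm(z); y=np.array(y,float); y-=z*(y@z); y/=np.linalg.norm(y)
    return R.from_matrix(np.stack([np.cross(y,z),y,z],1)).as_rotvec()
yaw=np.radians(10.3); c,s=np.cos(yaw),np.sin(yaw)
A=np.array([-.5*c,-.5*s,.866]); CAP=np.array([.456,-.2355,.130]); CUP=np.array([.5143,.192,.096])
G=CAP-.047*A; ROCK=np.array([.4222,.163,.064])
def down(f,yw=0): return ori([0,0,-1],[f*np.cos(yw),f*np.sin(yw),0])
def grasp(f): return ori(-A,[f*c,f*s,0])
E
python3 - <<'E'
from h import *
from rig import planner
for f in (1,-1):
    for n,p,o in (("rock",ROCK+[0,0,.019],down(f)),("rock up",ROCK+[0,0,.10],down(f)),("g",G,grasp(f)),("pre",G+.09*A,grasp(f)),("lift up",G+.075*A+[0,0,.06],down(f)),("cup",CUP+[0,0,.05],down(f)),("cupup",CUP+[0,0,.12],down(f))):
        q=planner.ik(p,o); print(f,n,p.round(3),None if q is None else np.round(q,2))
E
```

```text
1 rock [0.422 0.163 0.083] [ 0.21  0.35 -0.66  0.56  0.    1.78]
1 rock up [0.422 0.163 0.164] [ 0.21  0.23 -0.57  0.77  0.    1.78]
1 g [ 0.479 -0.231  0.089] [-0.82  0.33 -0.85  0.09  0.43  0.64]
1 pre [ 0.435 -0.239  0.167] [-0.92  0.14 -0.81  0.36  0.46  0.53]
1 lift up [ 0.442 -0.238  0.214] [-0.64  0.27 -0.37  0.93  0.    0.93]
1 cup [0.514 0.192 0.146] [ 0.22  0.42 -0.35  0.81  0.    1.79]
1 cupup [0.514 0.192 0.216] [ 0.22  0.35 -0.25  0.97  0.    1.79]
-1 rock [0.422 0.163 0.083] [ 0.21  0.35 -0.66  0.56  0.   -1.37]
-1 rock up [0.422 0.163 0.164] [ 0.21  0.23 -0.57  0.77  0.   -1.37]
-1 g [ 0.479 -0.231  0.089] [-0.82  0.33 -0.85  0.09  0.43 -2.51]
-1 pre [ 0.435 -0.239  0.167] [-0.92  0.14 -0.81  0.36  0.46 -2.61]
-1 lift up [ 0.442 -0.238  0.214] [-0.64  0.27 -0.37  0.93  0.   -2.21]
-1 cup [0.514 0.192 0.146] [ 0.22  0.42 -0.35  0.81  0.   -1.35]
-1 cupup [0.514 0.192 0.216] [ 0.22  0.35 -0.25  0.97  0.   -1.35]
```

Run:
```python
from h import *
from rig import bot,fingers,telemetry,vision
fingers.close()
bot.move_to(ROCK+[0,0,.10],down(1))
cal=vision.get_calibration("wrist"); im,d=vision.capture("wrist"); cv2.imwrite("pics/w1.png",im[...,::-1]); np.save("w1.npy",d)
Rm=R.from_rotvec(cal["attitude"]).as_matrix();K=cal["K"]
def proj(p):
    x=Rm.T@(np.array(p)-cal["xyz"]); r=np.hypot(x[0],x[1]); t=np.arctan2(r,x[2]); return (K[0,2]+K[0,0]*t*x[0]/r,K[1,2]+K[1,1]*t*x[1]/r)
for p in (ROCK,ROCK+[0,.032,-.01],CUP+[0,0,.02]): print(np.round(proj(p)))
s=telemetry.sense(); print(s["time"],s["tcp_pos"],s["force"],s["finger_gap"])
```

```text
[280. 214.]
[280. 168.]
[434. 198.]
3.3583 [0.4226724  0.16246041 0.16409344] [ 0.04597568 -0.09151984  0.81924786] -4.5015599058783016e-05
```

View pics/w1.png

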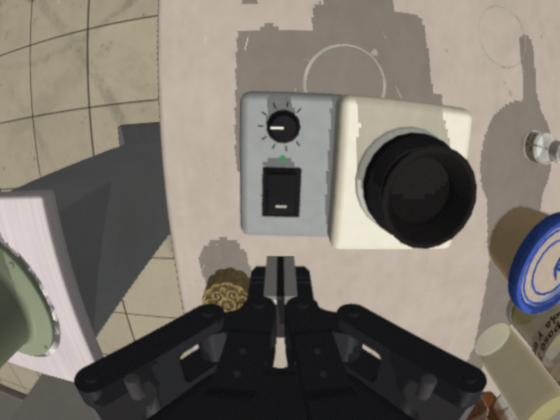

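The raised end is at wrist px (281,216) against a prediction of (280,214), so the position is good. Pressing now.

Run:
```python
from h import *
from rig import bot,fingers,telemetry,vision
bot.move_linear(ROCK+[0,0,.024],velocity=.1)
print(bot.move_linear(ROCK+[0,0,.0095],velocity=.03,stop_force=14))
s=telemetry.sense(); print(s["time"],s["tcp_pos"],s["force"])
bot.move_linear(ROCK+[0,0,.10],velocity=.15)
im,d=vision.capture("wrist"); cv2.imwrite("pics/w2.png",cv2.resize(im[90:260,220:490,::-1],None,fx=2,fy=2))
s=telemetry.sense(); print(s["time"],s["force"])
```

```text
True
4.7 [0.42317322 0.16188069 0.07697135] [-1.49522922  0.81384285  7.91770693]
5.4833 [0.84684621 0.69648246 0.23332971]
```

View pics/w2.png

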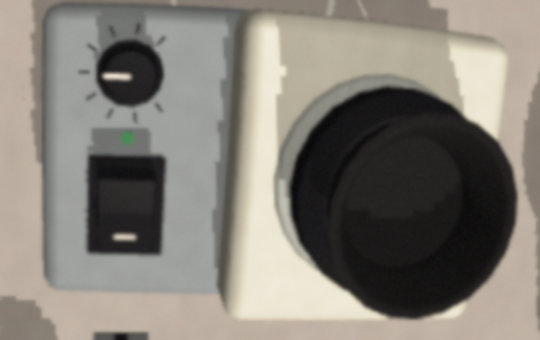

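The rocker has flipped: its near half now lies level, and the tip reached 58 mm, which is the full 6 mm. The cup rim is also where predicted. Next, the vial.

Run:
```python
from h import *
from rig import bot,fingers,telemetry,vision
cal=vision.get_calibration("wrist"); im,d=vision.capture("wrist")
def ray(u,v):
    K=cal["K"];x=(u-K[0,2])/K[0,0];y=(v-K[1,2])/K[1,1];t=np.hypot(x,y);r=np.array([x/t*np.tan(t),y/t*np.tan(t),1])
    return R.from_rotvec(cal["attitude"]).as_matrix()@(r*np.median(d[v-1:v+2,u-1:u+2]))+cal["xyz"]
for p in ((282,212),(282,174),(282,193),(282,226),(380,105)): print(p,ray(*p).round(4))
bot.move_linear(ROCK+[0,0,.19],velocity=.3)
fingers.gripper_open()
bot.move_to(G+.09*A+[-.01,0,.05],grasp(1))
bot.move_linear(G+.085*A,velocity=.15)
cal=vision.get_calibration("wrist"); im,d=vision.capture("wrist"); cv2.imwrite("pics/w3.png",im[...,::-1])
Rm=R.from_rotvec(cal["attitude"]).as_matrix();K=cal["K"]
def proj(p):
    x=Rm.T@(np.array(p)-cal["xyz"]); r=np.hypot(x[0],x[1]); t=np.arctan2(r,x[2]); return (K[0,2]+K[0,0]*t*x[0]/r,K[1,2]+K[1,1]*t*x[1]/r)
for p in (CAP,CAP-.07*A,CAP-.07*A+.068*np.array([-s,c,0]),CAP-.07*A-.068*np.array([-s,c,0])): print(np.round(proj(p)))
for p in ((0,0),):pass
q=telemetry.sense(); print(q["time"],q["tcp_pos"],G+.085*A,q["finger_gap"])
```

```text
(282, 212) [0.4222 0.1626 0.0578]
(282, 174) [0.4221 0.1915 0.0564]
(282, 193) [0.4221 0.1777 0.0585]
(282, 226) [0.4223 0.1477 0.0495]
(380, 105) [0.4878 0.2438 0.0709]
[280. 255.]
[280. 212.]
[281. 122.]
[280. 288.]
8.8417 [ 0.4378722  -0.23871316  0.16358649] [ 0.43730618 -0.23889724  0.162908  ] 0.08522441681786434
```

View pics/w3.png

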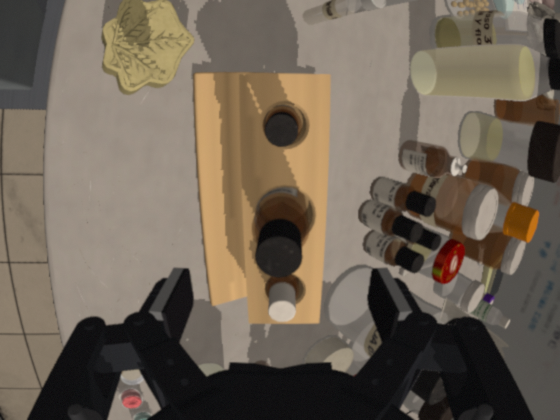

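The cap top is at (279,256) against a prediction of (280,255), so the arm is aligned on the vial. Before grasping I'll double-check the rocker's profile with the top and side cameras.

Run:
```python
from h import *
from rig import vision
for n,z0 in (("top",-.002),("side",.0005)):
    cal=vision.get_calibration(n); im,d=vision.capture(n)
    for lab,dd in (("before",np.load(n+"0.npy")),("after",d)):
        Q=cloud(dd,cal).reshape(-1,3)-[0,0,z0]; Q=Q[(abs(Q[:,0]-.422)<.007)]
        print(n,lab,[(round(y,3),(Q[abs(Q[:,1]-y)<.002][:,2]).mean().round(4)) for y in np.arange(.157,.2,.004)])
```

```text
top before [(np.float64(0.157), np.float64(0.0517)), (np.float64(0.161), np.float64(0.0566)), (np.float64(0.165), np.float64(0.0636)), (np.float64(0.169), np.float64(0.0607)), (np.float64(0.173), np.float64(0.0601)), (np.float64(0.177), np.float64(0.0577)), (np.float64(0.181), np.float64(0.058)), (np.float64(0.185), np.float64(0.0582)), (np.float64(0.189), np.float64(0.0577)), (np.float64(0.193), np.float64(0.0541)), (np.float64(0.197), np.float64(0.0508))]
top after [(np.float64(0.157), np.float64(0.0511)), (np.float64(0.161), np.float64(0.0562)), (np.float64(0.165), np.float64(0.0584)), (np.float64(0.169), np.float64(0.0574)), (np.float64(0.173), np.float64(0.0579)), (np.float64(0.177), np.float64(0.0585)), (np.float64(0.181), np.float64(0.0603)), (np.float64(0.185), np.float64(0.0611)), (np.float64(0.189), np.float64(0.0628)), (np.float64(0.193), np.float64(0.0536)), (np.float64(0.197), np.float64(0.0511))]
side before [(np.float64(0.157), np.float64(nan)), (np.float64(0.161), np.float64(nan)), (np.float64(0.165), np.float64(0.0631)), (np.float64(0.169), np.float64(0.0596)), (np.float64(0.173), np.float64(0.0604)), (np.float64(0.177), np.float64(0.0585)), (np.float64(0.181), np.float64(0.0578)), (np.float64(0.185), np.float64(0.0577)), (np.float64(0.189), np.float64(0.0565)), (np.float64(0.193), np.float64(0.0532)), (np.float64(0.197), np.float64(0.0514))]
side after [(np.float64(0.157), np.float64(0.052)), (np.float64(0.161), np.float64(0.0558)), (np.float64(0.165), np.float64(0.057)), (np.float64(0.169), np.float64(0.0575)), (np.float64(0.173), np.float64(0.0583)), (np.float64(0.177), np.float64(0.0587)), (np.float64(0.181), np.float64(0.0596)), (np.float64(0.185), np.float64(0.0629)), (np.float64(0.189), np.float64(0.0599)), (np.float64(0.193), np.float64(0.057)), (np.float64(0.197), np.float64(0.0512))]<stdin>:7: RuntimeWarning: Mean of empty slice.
  ret = ret.dtype.type(ret / rcount)
```

Rocker confirmed on (the profile is fully mirrored). Grasp and withdraw along the bore axis.

Run:
```python
from h import *
from rig import bot,fingers,telemetry,vision
print(bot.move_linear(G+.001*A,velocity=.08,stop_force=12))
q=telemetry.sense(); print(q["time"],q["tcp_pos"]-G,q["force"])
fingers.close(squeeze=60)
q=telemetry.sense(); print(q["time"],q["tcp_pos"]-G,q["force"],q["wrist_torque"],q["finger_gap"])
print(bot.move_linear(G+.07*A,velocity=.08,stop_force=20))
q=telemetry.sense(); print(q["time"],q["tcp_pos"]-G,q["force"],q["finger_gap"])
cal=vision.get_calibration("wrist"); im,d=vision.capture("wrist"); cv2.imwrite("pics/w4.png",im[...,::-1])
```

```text
False
10.1417 [-0.00041069 -0.00031106  0.00123372] [0.55068963 0.6225736  0.27257415]
10.6417 [-3.21121283e-05 -4.03635574e-04  1.76287994e-03] [-3.07499941  0.73252646  7.65941254] [0.15109349 0.25953066 0.13955998] 0.037570556100249286
False
11.65 [-0.0346356  -0.00606496  0.0602082 ] [-0.59302056 -0.39784045 -0.82710761] 0.03768083255911601
```

View pics/w4.png

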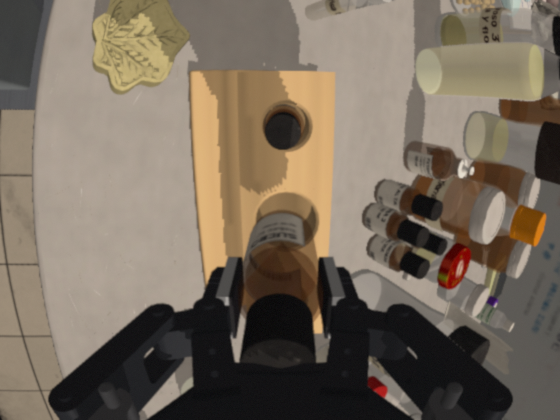

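The vial is held, out of the bore, and centred between the pads; the left vial is still in place. Moving above the cup upright and checking vial tilt and offset from the side and wrist views.

Run:
```python
from h import *
from rig import bot,fingers,telemetry,vision
P0=G+.07*A
bot.move_linear(P0+[-.01,0,.07],velocity=.2)
bot.move_to(CUP+[0,0,.063+.055],down(1))
q=telemetry.sense(); print(q["time"],q["tcp_pos"],q["eef_rot"],q["force"],q["finger_gap"])
t=q["tcp_pos"]
for n,z0 in (("side",.0005),("top",-.002)):
    cal=vision.get_calibration(n); im,d=vision.capture(n); np.save(n+"5.npy",d)
    P=cloud(d,cal)-[0,0,z0]; cv2.imwrite(f"pics/{n}5f.png",im[...,::-1])
    if n=="side": cv2.imwrite("pics/s5.png",cv2.resize(im[130:310,150:320,::-1],None,fx=3,fy=3,interpolation=2))
    Q=P.reshape(-1,3); Q=Q[(np.hypot(*(Q[:,:2]-t[:2]).T)<.03)]
    for z in np.arange(.14,.20,.006):
        a=Q[abs(Q[:,2]-z)<.003]
        if len(a)>4: print(n,z.round(3),len(a),"x",a[:,0].min().round(4),a[:,0].max().round(4),"ymax",np.percentile(a[:,1],90).round(4))
cal=vision.get_calibration("wrist"); im,d=vision.capture("wrist"); cv2.imwrite("pics/w5.png",im[...,::-1])
q=telemetry.sense(); print(q["time"])
```

```text
13.8083 [0.51428669 0.19109757 0.21345057] [-2.22261186e+00 -2.22000276e+00  1.18931461e-03] [-0.41074455  0.1432563  -1.21301215] 0.03753151159086288
side 0.152 21 x 0.4955 0.5221 ymax 0.2083
side 0.158 35 x 0.4935 0.5279 ymax 0.2095
side 0.164 36 x 0.494 0.5249 ymax 0.2097
side 0.17 33 x 0.4942 0.525 ymax 0.21
side 0.176 34 x 0.4935 0.5227 ymax 0.2095
side 0.182 35 x 0.493 0.5223 ymax 0.2091
side 0.188 33 x 0.494 0.527 ymax 0.2096
side 0.194 34 x 0.4884 0.5333 ymax 0.2096
top 0.152 9 x 0.4956 0.5113 ymax 0.1892
top 0.158 10 x 0.4976 0.5198 ymax 0.1781
top 0.164 14 x 0.4953 0.5244 ymax 0.1877
top 0.17 17 x 0.4958 0.5208 ymax 0.1821
top 0.176 10 x 0.4965 0.5161 ymax 0.1805
top 0.182 14 x 0.4953 0.5223 ymax 0.1783
top 0.188 13 x 0.4962 0.5249 ymax 0.18
top 0.194 15 x 0.4967 0.5244 ymax 0.1794
13.9583
```

View pics/s5.png

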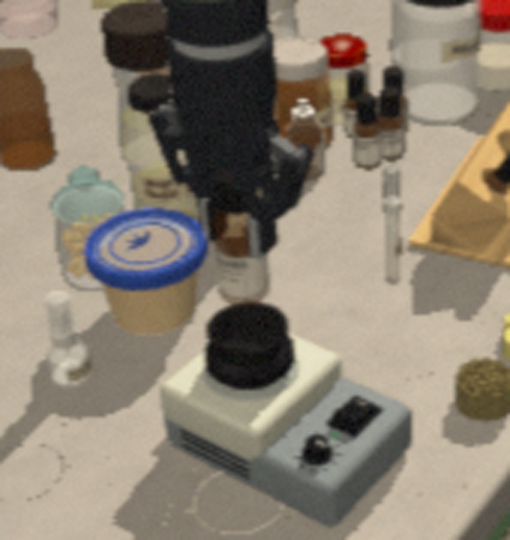

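The side view shows the vial hanging upright above the cup. A quick cylinder fit will give the tilt and offset.

Run:
```python
from h import *
from rig import vision
from scipy.optimize import least_squares
d=np.load("side5.npy"); cal=vision.get_calibration("side")
P=cloud(d,cal)-[0,0,.0005]; Q=P.reshape(-1,3)
Q=Q[(np.hypot(Q[:,0]-.5143,Q[:,1]-.1911)<.026)&(Q[:,2]>.147)&(Q[:,2]<.19)]
def f(p): 
    h=Q[:,2]-.15; return np.hypot(Q[:,0]-p[0]-p[2]*h,Q[:,1]-p[1]-p[3]*h)-.02
r=least_squares(f,[.5143,.191,0,0],loss="soft_l1",f_scale=.001); print(len(Q),r.x.round(4),np.sqrt(np.mean(r.fun**2)))
print("lowest z",np.sort(Q[:,2])[:3],"cov",np.sqrt(np.diag(np.linalg.inv(r.jac.T@r.jac)))*.001)
# cup rim, same camera, initial view
for n,z0 in (("side",.0005),("top",-.002)):
    d0=np.load(n+"0.npy"); C=cloud(d0,vision.get_calibration(n)).reshape(-1,3)-[0,0,z0]
    C=C[(np.hypot(C[:,0]-.5143,C[:,1]-.192)<.045)&(C[:,2]>.113)&(C[:,2]<.122)]
    print(n,"rim x",np.percentile(C[:,0],[2,98]),"y",np.percentile(C[:,1],[2,98]),cv2.fitEllipse(cv2.convexHull(C[:,:2].astype(np.float32))))
```

```text
227 [ 0.5149  0.1892 -0.0227  0.0179] 0.0010736387372058146
lowest z [0.14836616 0.14840322 0.14882484] cov [0.00028096 0.00026928 0.01163386 0.01134321]
side rim x [0.48135455 0.54388111] y [0.15925835 0.22372833] ((0.5142033100128174, 0.1914212554693222), (0.06447071582078934, 0.06819727271795273), 49.559085845947266)
top rim x [0.48312782 0.54534744] y [0.16076156 0.22307104] ((0.5142642855644226, 0.19145040214061737), (0.06458567827939987, 0.06496769934892654), 6.432409763336182)
```

Run:
```python
from h import *
from rig import bot,fingers,telemetry,vision
x,y=.5138,.1940
def rep(l):
    q=telemetry.sense(); print(l,q["time"].__round__(2),q["tcp_pos"].round(4),q["force"].round(2),q["wrist_torque"].round(2),round(q["finger_gap"],4))
bot.move_linear([x,y,.205],velocity=.1); rep("above")
print(bot.move_linear([x,y,.168],velocity=.06,stop_force=8)); rep("in")
for z in (.162,.158,.154,.151):
    r=bot.move_linear([x,y,z],velocity=.03,stop_force=30); rep((z,r))
    if r: break
```

```text
above 14.21 [0.5134 0.1933 0.2045] [-0.01 -0.65 -0.89] [0.05 0.01 0.04] 0.0376
False
in 14.97 [0.5139 0.1941 0.168 ] [ 0.34  0.29 -1.14] [-0.03 -0.   -0.  ] 0.0372
(0.162, False) 15.32 [0.5137 0.1939 0.1619] [ 0.26  0.27 -0.56] [-0.04  0.11 -0.04] 0.0375
(0.158, False) 15.61 [0.5142 0.1941 0.1585] [-0.63 -0.38  4.02] [0.   0.15 0.03] 0.0378
(0.154, False) 15.89 [0.5143 0.1941 0.1549] [-0.73 -0.96  8.32] [-0.13  0.38 -0.04] 0.0373
(0.151, False) 16.14 [0.5143 0.1941 0.1522] [-1.72 -0.61  9.66] [-0.16  0.61  0.01] 0.0373
```

Contact came at about 0.160 m and the spring is yielding as expected. Continue to the hard stop.

Run:
```python
from h import *
from rig import bot,fingers,telemetry,vision
x,y=.5138,.1940
def rep(l):
    q=telemetry.sense(); print(l,q["time"].__round__(2),q["tcp_pos"].round(4),q["force"].round(2),q["wrist_torque"].round(2),round(q["finger_gap"],4)); return q
for z in (.149,.1475,.146,.1445,.143):
    r=bot.move_linear([x,y,z],velocity=.02,stop_force=25); q=rep((z,r))
    if q["force"][2]>24: break
bot.pause(.5); rep("hold")
im,d=vision.capture("side"); np.save("side6.npy",d)
o=[cv2.resize(im[130:310,150:320,::-1],None,fx=3,fy=3,interpolation=2)]
cv2.imwrite("pics/s6.png",o[0])
C0=cloud(np.load("side0.npy"),vision.get_calibration("side")); C=cloud(d,vision.get_calibration("side"))
for n,Q in (("before",C0),("after",C)):
    Q=Q.reshape(-1,3)-[0,0,.0005]; rr=np.hypot(Q[:,0]-.5142,Q[:,1]-.1914); Q=Q[(rr>.0295)&(rr<.036)&(Q[:,2]>.085)&(Q[:,2]<.125)&(Q[:,1]>.2)]
    print(n,"rim z",np.percentile(Q[:,2],[90,95,98,100]).round(4))
```

```text
(0.149, False) 16.39 [0.5143 0.1942 0.1507] [-2.88 -0.62 11.95] [-0.21  0.79 -0.05] 0.0374
(0.1475, False) 16.64 [0.5144 0.1942 0.1506] [-5.63 -1.58 22.9 ] [-0.4   1.69 -0.03] 0.0375
(0.146, False) 16.89 [0.5149 0.1941 0.1503] [-7.87 -3.36 31.09] [-0.64  2.05 -0.1 ] 0.0375
hold 17.39 [0.5149 0.1942 0.1503] [-7.28 -2.47 30.49] [-0.55  2.11 -0.07] 0.0378
before rim z [0.1157 0.1162 0.1171 0.1179]
after rim z [0.1066 0.1074 0.1086 0.1091]
```

View pics/s6.png

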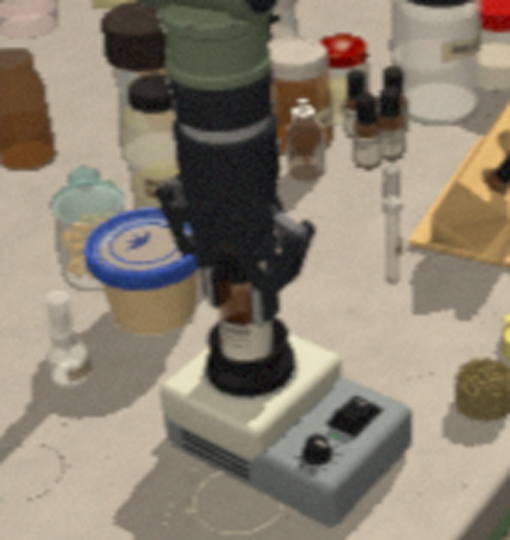

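The force knee at TCP z 0.1507 and the rim drop (9 mm in depth data, 10 mm by TCP travel) show the cup is home. I'll ease the push slightly, confirm tilt, rack vials and rocker, then hand in.

Run:
```python
from h import *
from rig import bot,telemetry,vision,workorder
from scipy.optimize import least_squares
bot.move_linear([.5138,.1940,.1472],velocity=.02); bot.pause(.5)
q=telemetry.sense(); print(q["time"],q["tcp_pos"].round(4),q["eef_rot"].round(3),q["force"].round(1),q["finger_gap"])
cal=vision.get_calibration("side"); im,d=vision.capture("side"); S=cloud(d,cal)-[0,0,.0005]; Q=S.reshape(-1,3)
V=Q[(np.hypot(Q[:,0]-.5145,Q[:,1]-.192)<.026)&(Q[:,2]>.112)&(Q[:,2]<.135)]
f=lambda p: np.hypot(V[:,0]-p[0]-p[2]*(V[:,2]-.12),V[:,1]-p[1]-p[3]*(V[:,2]-.12))-.02
r=least_squares(f,[.5143,.191,0,0],loss="soft_l1",f_scale=.001); print("vial axis",len(V),r.x.round(4))
t=vision.capture("top"); T=cloud(t[1],vision.get_calibration("top"))
for n,(u,v) in dict(vl=(375,233),vr=(437,224)).items(): print(n,T[v,u].round(4))
for y in (.165,.189):
    a=Q[(abs(Q[:,0]-.422)<.007)&(abs(Q[:,1]-y)<.003)]; print("rocker",y,a[:,2].mean() if len(a) else None)
if q["force"][2]>16 and q["tcp_pos"][2]<.152: workorder.close_job(); print("closed")
```

```text
18.1917 [0.5149 0.1942 0.1503] [2.22  2.22  0.005] [-5.4 -1.  21.2] 0.03760226560920803
vial axis 114 [ 0.5145  0.1926 -0.0171 -0.0105]
vl [ 0.4733 -0.161   0.0981]
vr [ 0.4985 -0.2928  0.0954]
rocker 0.165 0.05784064048948864
rocker 0.189 0.19007650273647492
the job is handed in; nothing more can be done
closed
```

The tall vial is in the mixer cup, upright, and held pressed down with the cup fully home. I handed the job in at about 18 s of robot time.

- **Switch:** I pressed the raised end of the rocker with the closed fingertips. Its height profile mirrored afterwards: the pressed end is at about 58 mm and the far end at about 63 mm.
- **Vial:** I gripped it along its lean at 60 N, drew it out along the bore, turned it upright and lowered it to the cup floor.
- **Cup home:** On the way down the push built from 4 to 12 N, then rose sharply at a TCP height of about 150.5 mm, about 10 mm below first contact. The side camera showed the rim about 9 mm lower. The final hold was 21 N down, with 5 N sideways.
- **Final state:** The vial leans about 1° and sits within about 1.5 mm of the cup axis. Both small vials still read at their starting positions, to about 3 mm.

One last check did not work: the final depth reading for the rocker's far end (190 mm) was not of the rocker, probably because the gripper was in the way. The pressed end still read 58 mm, and I had confirmed the full profile earlier.

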